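Put the laundry corner back in order

ROBOT

A 6-joint arm with a two-finger parallel gripper is mounted at the origin on the work surface. World frame = base frame: x ahead of the robot, y to its left, z up, the work surface at z = 0. Lengths are in mm, angles in rad, forces in N, time in s.
With the tool pointing down it reaches from about 300 to 775 mm from the base axis. Payload 14.6 kg.
Tool frame: the origin (TCP) lies between the finger pads; the fingertips stand ahead of it and the grasp point (between the pads) lies 11 mm behind it (manip.finger_overhang is the z of the fingertips in the tool frame, in mm); z points along the fingers, y is the line along which they close (so a half turn about z gives the same grasp; the last joint's range is limited). The gripper opens to 94 mm and grips with 3 to 60 N. Pads are 16 mm wide; open, the fingers measure 119 mm over their backs; the gripper's body (75 mm by 177 mm) begins 78 mm behind the grasp point.
Start: joints at [-1.312, 0.3, 1.521, -0, 1.321, -0.067], TCP at [176.03, -521.059, 213.446] pointing down, gripper open.
Joint ranges: [-3.03, 3.03], [-0.79, 2.21], [0.23, 2.52], [-1.04, 4.18], [0, 3.07], [-2.55, 2.55]. Speed limits (rad/s): [2.22, 2.22, 2.57, 3.14, 3.14, 3.14].

INTERFACE

Orientations are given as [roll, pitch, yaw] about the fixed x, y, z axes, in that order (R = Rz(yaw) Ry(pitch) Rx(roll)).
In Python, from cell import manip gives the robot as it stands.
- The arm moves only by the tool jog_arm, never from a script. Its argument "series" is a list of rows, each a list of 7 numbers: the shift along the world's x, y, z as a fraction of full scale, then the turn, a rotation vector about the world's x, y, z as a fraction of full scale, then the closure, from 0 (fully open) to 1 (shut). In form: [[dx, dy, dz, wx, wy, wz, fingers], ...]. A call has 1 to 8 rows; each row is the pose to reach, as a shift and turn from the pose commanded when the call began; what a row does not reach only later rows make up. Full scale, the value 1, is 120 mm for a shift and 90 degrees for a turn. A row lasts 1/12 s, in which the tool goes at most 41.7 mm and 7.16 degrees, less where a joint would pass 70% of its speed; a pose out of reach is approached as far as the arm can. A call with a number of a shift or a turn outside -1 to 1 is refused whole. A call with a gripper value outside its range is refused whole. The fingers move at their own pace and stop on an object; "grip_force" is the grip in N (left out, the last holds). Time passes only in rows, so rows that repeat a pose let the fingers close. It gives the time, the measured TCP pose, the force, the opening and the grip force at its end, in the units of the state.
- manip.read_state(): the state, without advancing time (a new reading comes with each control period).
- manip.camera(name): name is "scene" or "top" or "wrist"; returns a dict with "frame" (384x512x3 uint8, red, green, blue), "vfov" (degrees; the focal length in pixels is half the picture's height over the tangent of half this angle, whatever the lens; pixels are square), "cx", "cy" (the principal point, pixels), "R" (3x3) and "t" (3): a world point X has camera coordinates R X + t; the wrist camera has in their place "hand_eye" (4x4, takes a point from camera to tool coordinates, whose origin is the TCP and whose axes are the flange's). Camera axes: x right, y down, z forward; pixel columns grow to the right and rows downward; lengths in mm; the calibration is good to about 2 mm. A picture is of the moment at which its call begins: read the wrist's pose just before it. There is no depth.
- manip.sign_off(): hands the job in; it is judged then, once.
The state is a dict: "clock": time; "joints": joint angles; "qd": joint speeds; "effort": joint torques, N m; "eef_pos": TCP position; "eef_rot": TCP orientation; "wrist_force": force on the tool from outside, world axes, zero at the start; "moment": the same for the moment, N m; "finger_gap": finger opening in mm; "finger_force": force on a finger pad.
Only numpy, scipy, OpenCV 4.12 (cv2) and the standard library are available. Lean on these libraries where they do the work, as an engineer would, in place of code of your own. Each camera call takes 0.05 s, during which the arm holds its last target. There are 200 camera calls.

TASK

Sort the things left lying on the pine shelf: both laundry pegs go into the orange tub, the green scrubbing brush into the clear blue-rimmed bin with its bristles down, the brass hose connector into the steel pail, and the pink soap lies flat in the middle of the white soap dish, lengthwise along it, lowered and not dropped. Leave the little glass jar standing where it is.

Things in the scene. Friction and masses are not known exactly. Their poses are not given: they have to be found in the camera images.
- red_peg: Red plastic laundry peg with a steel spring, lying on its side on the shelf, loose, 15 g. 76 mm long (own x), 16 mm wide (own y, grip across this), 12 mm high. Origin: centre of its underside, z up.
- blue_peg: Blue laundry peg, the same as the red one: 76 (x) by 16 (y, grip across this) by 12 mm high, loose. Origin: centre of its underside.
- soap: Pink bar of soap with rounded edges, loose, 110 g: 80 mm (own x) by 50 mm (own y, grip across this) by 30 mm high. Origin: centre of its underside, z up.
- brush: Scrubbing brush standing on its bristles, loose, 90 g, rigid: green block 90 mm (own x) by 40 mm (own y, grip across this), from 18 to 40 mm above the underside, over a white bristle pad 84 by 34 mm, 18 mm high. Origin: centre of the underside of the bristles, z up.
- connector: Brass hose connector standing upright, loose, 90 g: round collar 34 mm in diameter and 24 mm high (grip this), then a barbed spout 16 to 24 mm thick up to 46 mm. Origin: centre of its underside, z up. In the pail it may stand or lie.
- tub: The four targets (tub, dish, bin, pail) are fixed to the shelf and trade places from start to start. Round open orange plastic tub for pegs: 60 mm high, outside diameter 146 mm at the foot and 168 mm at the rim, wall 4 mm, inner floor 4 mm above the shelf. Origin: centre of its underside.
- dish: White ceramic soap dish, rectangular, fixed: 122 mm (own x) by 90 mm (own y), rim 14 mm high and 8 mm thick, so the inside is 106 by 74 mm; inner floor 6 mm above the shelf. Origin: centre of its underside.
- bin: Open translucent plastic bin with a blue rim, fixed: outside 150 mm (own x) by 115 mm (own y), rim top 62 mm above the shelf, walls 4 mm (rim 6 mm), inner floor 4 mm above the shelf. Origin: centre of its underside.
- pail: Low round stainless steel pail, fixed, open: 90 mm high, outside diameter 150 mm at the foot and 182 mm at the rim, wall 3 mm, inner floor 4 mm above the shelf; a thin bail handle hangs down its outside within 96 mm of the axis. Origin: centre of its underside.
- jar: Bystander: small glass jar with an aluminium twist lid, 61 mm in diameter, 58 mm high, loose, standing among the things. Origin: centre of its underside, z up. It trades places with a green tin of 58 mm diameter and 39 mm height (not listed). A small black sink plug, 42 mm across and 26 mm high, also stands between targets.
Things that resemble listed ones, but are neither listed nor needed, are in the scene too. What is meant by the soap is not red, and is the larger of those in its own colour. What is shaped like the pail but red is not meant.

How it is judged (in metres and radians):
At the end, for the whole second after the job is handed in: Both pegs in the tub, connector in the pail, brush in the bin (bristles down, tilt under 0.25 rad), soap flat in the dish (within 15 mm of its centre and 0.28 rad of its length, tilt under 0.1 rad); all released and at rest; jar upright within 25 mm of its start (horizontal distance between each of red_peg, blue_peg and tub below 0.072 m and z of red_peg in the frame of tub between -0.002 and 0.055 m and z of blue_peg in the frame of tub between -0.002 and 0.055 m and horizontal distance between connector and pail below 0.08 m and z of connector in the frame of pail between -0.002 and 0.06 m and x of brush in the frame of bin between -0.06 and 0.06 m and y of brush in the frame of bin between -0.045 and 0.045 m and z of brush in the frame of bin below 0.02 m and angle between brush's own z axis and vertical below 0.25 rad and horizontal distance between soap and dish below 0.015 m and z of soap in the frame of dish below 0.01 m and angle between the x axis of soap and the x axis of dish, either way round below 0.28 rad and angle between soap's own z axis and vertical below 0.1 rad and linear speed of each of red_peg, blue_peg, connector, brush, soap below 0.02 m/s and angular speed of each of red_peg, blue_peg, connector, brush, soap below 0.3 rad/s and contact force between each of red_peg, blue_peg, connector, brush, soap and the fingers below 0.1 N and distance of jar from where it was at the start of the episode below 0.025 m and angle between jar's own z axis and vertical below 0.2 rad); the robot touches nothing.
It fails at once if the soap is dropped: it is let go with its underside more than 60 mm above the shelf (height (world z) of soap above 0.06 m and contact force between soap and the fingers below 0.01 N).
It fails at once if the glass jar is shifted by more than 25 mm or tipped (distance of jar from where it was at the start of the episode above 0.025 m or angle between jar's own z axis and vertical above 0.3 rad).
It also fails if it takes over 144 s, if anything falls off the work surface, if the arm or the gripper's body presses on something with over 40 N, if the wrist force passes 120 N, or if a joint passes its speed limit or range.

## Working session

There is one attempt and no reset: what is moved stays moved. The work goes in short steps, Python scripts to look and compute and a tool call to move; the robot and the scene stay as the last step left them, time stands still between calls to the robot, and variables do not carry over. Pictures are saved under pics/ and viewed, at most 14 in all, crops included, and the job is handed in when it is done.

Besides the shell and the picture viewer there is one more tool, called after ">>>" by a JSON object that holds its "op" and its "data", one argument or row to a line. jog_arm: Moves the arm, as the interface text tells. Its arguments: {"type":"object","properties":{"series":{"type":"array"},"grip_force":{"type":"number"}},"required":["series"]}

```bash
mkdir -p pics; ls; python3 - <<'E'
from cell import manip
import cv2
s=manip.read_state(); print(s, manip.finger_overhang)
for n in("scene","top"):
    c=manip.camera(n); print(n,c["vfov"],c["cx"],c["cy"],c["R"],c["t"],[k for k in c])
    cv2.imwrite(f"pics/{n}0.png",cv2.resize(c["frame"][:,:,::-1],(800,600),interpolation=cv2.INTER_CUBIC))
E
```

```text
pics
{'clock': 0.0, 'joints': array([-1.31160389e+00,  3.00463898e-01,  1.52157704e+00, -2.87529728e-06,
        1.32067550e+00, -6.65992826e-02]), 'qd': array([-0.00140872, -0.0015694 , -0.00055172,  0.00043904, -0.00016826,
        0.00018942]), 'effort': array([-2.11889535e-03, -5.31819034e+01, -3.52734911e+01,  7.07706157e-02,
        2.43942562e-02, -1.28980464e-04]), 'eef_pos': array([ 175.96618247, -520.83160579,  212.89197713]), 'eef_rot': array([-3.14047117e+00, -7.20092074e-05,  3.25792389e-01]), 'wrist_force': array([0.96510271, 0.11133819, 0.16070453]), 'moment': array([0.03953283, 0.00159605, 0.02104847]), 'finger_force': 0.0, 'finger_gap': 93.93577567705131} 8.0
scene 43.7324680949385 257.8693436232867 196.69528610771636 [[ 0.67470124  0.7377873   0.02116947]
 [ 0.43566345 -0.37493133 -0.81830547]
 [-0.59579829  0.56133448 -0.5743936 ]] [-287.52252134 -177.42312077 1482.59768986] ['frame', 'vfov', 'cx', 'cy', 'R', 't']
top 56.99178070533688 251.45976211693733 190.04955968979203 [[ 0.01258298 -0.99972127  0.01997635]
 [-0.9886874  -0.01542531 -0.14919548]
 [ 0.14946204 -0.01787304 -0.98860591]] [ -8.40575514 444.6593033  804.3838701 ] ['frame', 'vfov', 'cx', 'cy', 'R', 't']
```

View pics/top0.png

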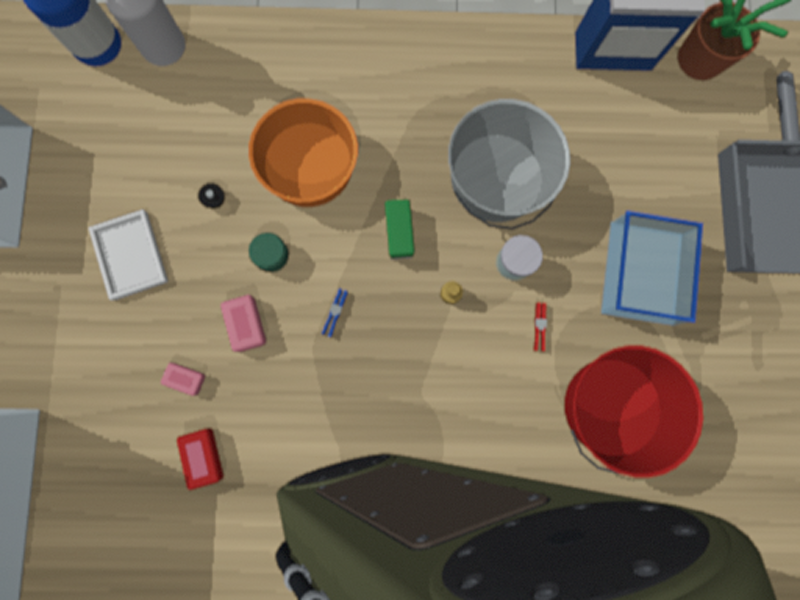

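View pics/scene0.png

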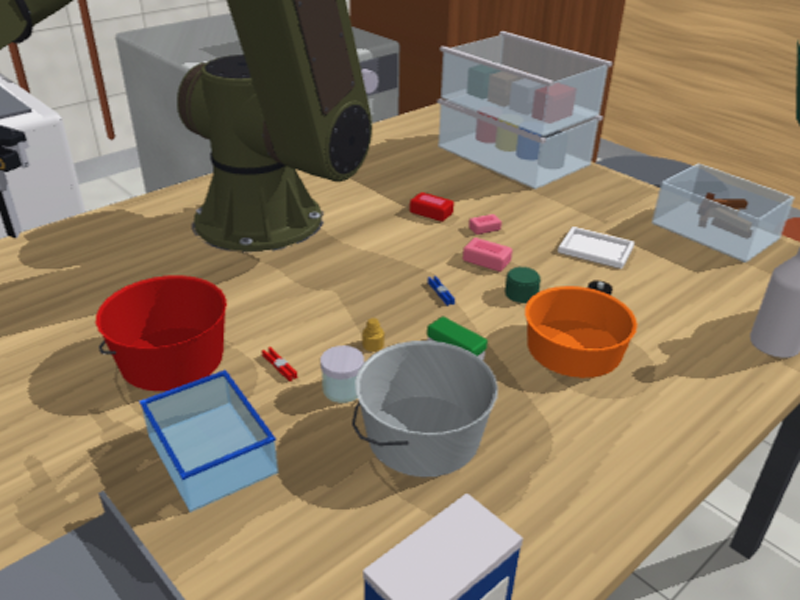

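Top view (800 px picture): tub (303,150), pail (508,160), bin (655,268), dish (128,255), jar (520,256), tin (268,252), brush (400,228), connector (451,291), red peg (540,327), blue peg (336,313), large pink soap (243,323). Next I'll enlarge for exact pixels.

```bash
cat > h.py <<'E'
import numpy as np, cv2
from cell import manip
def world(c,u,v,z):
    f=192/np.tan(np.radians(c["vfov"]/2)); R=np.array(c["R"]);t=np.array(c["t"])
    d=R.T@np.array([(u-c["cx"])/f,(v-c["cy"])/f,1]); o=-R.T@t
    return (o+d*(z-o[2])/d[2])[:2]
def proj(c,X):
    f=192/np.tan(np.radians(c["vfov"]/2)); p=np.array(c["R"])@np.array(X,float)+c["t"]
    return f*p[0]/p[2]+c["cx"], f*p[1]/p[2]+c["cy"]
E
python3 - <<'E'
from h import *
c=manip.camera("top");f=c["frame"][:,:,::-1]
for n,x in(("L",50),("R",255)):
    g=cv2.resize(f[60:210,x:x+200],(800,600),interpolation=cv2.INTER_CUBIC)
    cv2.imwrite(f"pics/top{n}.png",g)
hsv=cv2.cvtColor(c["frame"],cv2.COLOR_RGB2HSV)
def blob(name,lo,hi,z,roi):
    m=cv2.inRange(hsv,np.array(lo),np.array(hi)); k=np.zeros_like(m);x0,y0,x1,y1=roi;k[y0:y1,x0:x1]=255;m&=k
    cn,_=cv2.findContours(m,cv2.RETR_EXTERNAL,cv2.CHAIN_APPROX_NONE);cn=np.vstack([q for q in cn if len(q)>5])
    w=np.array([world(c,u,v,z) for u,v in cn[:,0]],np.float32)
    print(name,cv2.minAreaRect(w))
blob("red",(0,150,80),(8,255,255),8,(335,188,360,230)); blob("redB",(172,150,80),(180,255,255),8,(335,188,360,230))
blob("blue",(110,120,60),(130,255,255),8,(200,180,230,220))
blob("soap",(160,70,80),(180,255,255),30,(135,183,178,228))
blob("brush",(45,100,40),(80,255,255),40,(240,122,272,168))
blob("dish",(0,0,150),(180,45,255),12,(52,130,110,195))
E
```

```text
red ((406.1333312988281, -232.0807647705078), (15.347601890563965, 73.50818634033203), 86.16104125976562)Traceback (most recent call last):
  File "<stdin>", line 12, in <module>
  File "<stdin>", line 9, in blob
    return _nx.concatenate(arrs, 0, dtype=dtype, casting=casting)
           ~~~~~~~~~~~~~~~^^^^^^^^^^^^^^^^^^^^^^^^^^^^^^^^^^^^^^^
ValueError: need at least one array to concatenate
```

View pics/topL.png

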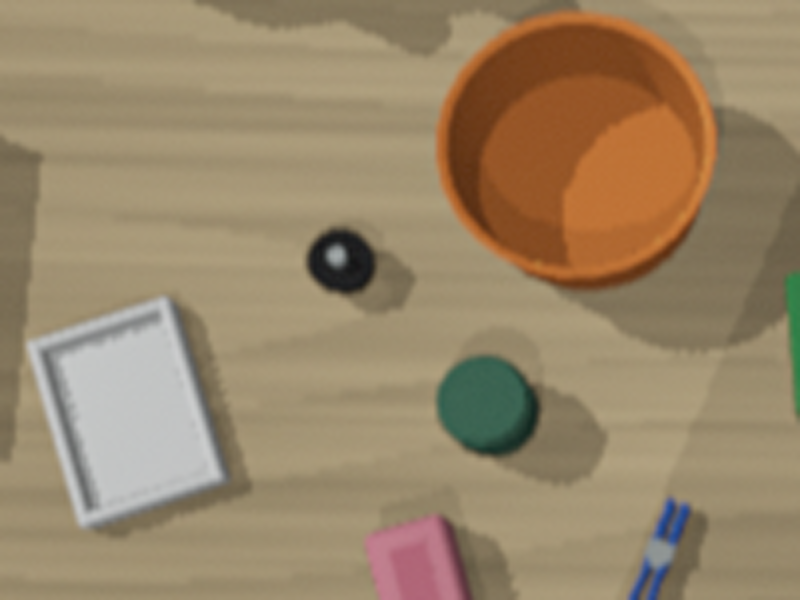

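View pics/topR.png

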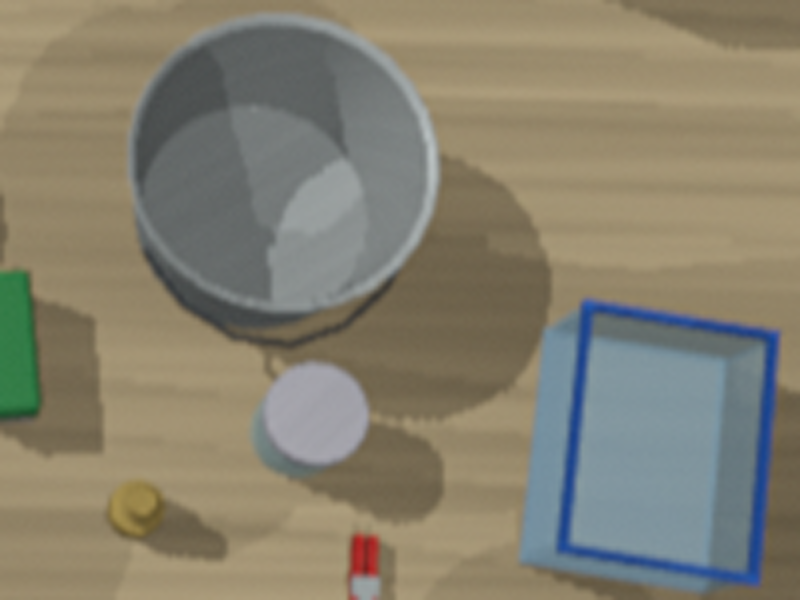

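L crop: tub rim centre (577,147), dish corners (28,343),(165,297),(226,480),(84,525), plug (340,260), tin (487,403). R crop: pail rim centre (284,163), bin rim corners (583,300),(778,332),(758,584),(560,550), jar lid (317,414), connector collar (134,509), spout (144,499).

```bash
python3 - <<'E'
from h import *
c=manip.camera("top");np.set_printoptions(precision=1,suppress=True)
hsv=cv2.cvtColor(c["frame"],cv2.COLOR_RGB2HSV)
def P(s,x,y,z): return world(c,(50 if s=="L" else 255)+(x+.5)/4-.5,60+(y+.5)/4-.5,z)
for n,s,x,y,z in [("tub","L",577,147,60),("tubLe","L",437,147,60),("tubR","L",717,147,60),("tubT","L",577,12,60),("pail","R",284,163,90),("pailL","R",130,160,90),("pailR","R",438,160,90),("pailT","R",284,13,90),("jar","R",317,414,58),("jarL","R",264,414,58),("collar","R",134,509,24),("spout","R",144,499,46),("tin","L",487,403,39),("plug","L",340,260,20)]: print(n,P(s,x,y,z))
for n,s,z,q in [("dish","L",14,[(28,343),(165,297),(226,480),(84,525)]),("bin","R",62,[(583,300),(778,332),(758,584),(560,550)])]:
    w=np.array([P(s,x,y,z) for x,y in q]);print(n,w.mean(0),[np.linalg.norm(w[i]-w[i-1]) for i in range(4)],cv2.minAreaRect(w.astype(np.float32)))
def blob(name,lo,hi,z,roi):
    m=cv2.inRange(hsv,np.array(lo),np.array(hi)); k=np.zeros_like(m);x0,y0,x1,y1=roi;k[y0:y1,x0:x1]=255;m&=k
    cn,_=cv2.findContours(m,cv2.RETR_EXTERNAL,cv2.CHAIN_APPROX_NONE);cn=[q for q in cn if len(q)>3]
    if not cn: print(name,"none");return
    w=np.array([world(c,u,v,z) for u,v in np.vstack(cn)[:,0]],np.float32)
    r=cv2.minAreaRect(w);b=cv2.boxPoints(r);e=max(b[1]-b[0],b[2]-b[1],key=np.linalg.norm)
    print(name,r,"long axis yaw",np.arctan2(e[1],e[0]))
blob("red",(0,150,80),(8,255,255),8,(335,188,360,230))
blob("blue",(105,100,50),(130,255,255),8,(200,180,230,220))
blob("soap",(160,70,80),(180,255,255),25,(135,183,178,228))
blob("brush",(45,100,40),(80,255,255),38,(240,122,272,168))
E
```

```text
tub [664.1 138.3]
tubLe [662.3 221.1]
tubR [665.8  55.1]
tubT [749.9 141.4]
pail [ 647.9 -169.5]
pailL [647.8 -80.5]
pailR [ 651.6 -258.9]
pailT [ 740.4 -171.2]
jar [ 507.6 -193.5]
jarL [ 507.1 -162.4]
collar [455.3 -90.4]
spout [457.7 -93.6]
tin [512.1 188.8]
plug [605.  287.1]
dish [509.6 412.4] [np.float64(120.01557423945387), np.float64(86.23663768637559), np.float64(122.45843219792144), np.float64(87.31976762500832)] ((509.1538391113281, 411.9774169921875), (123.31294250488281, 87.25749969482422), 21.3905029296875)
bin [ 494.9 -398.7] [np.float64(150.71381788865213), np.float64(116.46164271718635), np.float64(151.4789236249661), np.float64(115.11699749884616)] ((494.7498779296875, -398.31109619140625), (116.46146392822266, 151.70065307617188), 81.51710510253906)
red ((406.1333312988281, -232.0807647705078), (15.347601890563965, 73.50818634033203), 86.16104125976562) long axis yaw -0.06700237
blue ((424.0417175292969, 87.55365753173828), (14.395147323608398, 73.43868255615234), 69.96978759765625) long axis yaw -0.34959328
soap ((403.0916442871094, 224.7742919921875), (79.59271240234375, 50.91203689575195), 17.430469512939453) long axis yaw 0.30421904
brush ((552.3359375, -10.238800048828125), (89.15961456298828, 37.37908935546875), 5.436668872833252) long axis yaw 0.09488776
```

Measured sizes match the given ones (tub 166/168, pail 178/182, dish 123×87, bin 151×116, soap 80×51, brush 89×37, jar 62/61). Now I move towards the red peg.

>>> {"op": "jog_arm", "data": {
  "series": [
    [0.64,0.8,0,0,0,-0.083,0.4],
    [0.64,0.8,0,0,0,-0.083,0.4],
    [0.64,0.8,0,0,0,-0.083,0.4],
    [0.64,0.8,0,0,0,-0.083,0.4],
    [0.64,0.8,0,0,0,-0.083,0.4],
    [0.64,0.8,0,0,0,-0.083,0.4]
  ],
  "grip_force": 20
}}

```text
clock: 0.7
eef_pos: [252.7, -425.4, 213.5]
eef_rot: [3.141, 0.0, 0.196]
wrist_force: [-0.1, 0.0, 0.4]
finger_gap: 58.2
finger_force: 0.0
```

>>> {"op": "jog_arm", "data": {
  "series": [
    [0.64,0.8,0,0,0,-0.083,0.4],
    [0.64,0.8,0,0,0,-0.083,0.4],
    [0.64,0.8,0,0,0,-0.083,0.4],
    [0.64,0.8,0,0,0,-0.083,0.4],
    [0.64,0.8,0,0,0,-0.083,0.4],
    [0.64,0.8,0,0,0,-0.083,0.4]
  ]
}}

```text
clock: 1.2
eef_pos: [329.2, -330.1, 213.4]
eef_rot: [3.141, 0.0, 0.065]
wrist_force: [-0.9, 0.9, -0.1]
finger_gap: 56.5
finger_force: 0.0
```

>>> {"op": "jog_arm", "data": {
  "series": [
    [0.64,0.8,0,0,0,-0.083,0.4],
    [0.64,0.8,0,0,0,-0.083,0.4],
    [0.64,0.8,0,0,0,-0.083,0.4],
    [0.64,0.8,0,0,0,-0.083,0.4],
    [0.64,0.8,0,0,0,-0.083,0.4],
    [0.64,0.8,0,0,0,-0.083,0.4],
    [0.64,0.8,0,0,0,-0.083,0.4]
  ]
}}

```text
clock: 1.78
eef_pos: [405.5, -234.7, 213.3]
eef_rot: [3.142, 0.0, -0.068]
wrist_force: [0.0, 0.4, -0.1]
finger_gap: 56.7
finger_force: 0.0
```

```bash
cat >> h.py <<'E'
from scipy.spatial.transform import Rotation as Ro
def wrist():
    s=manip.read_state();c=manip.camera("wrist")
    T=np.eye(4);T[:3,:3]=Ro.from_euler("xyz",s["eef_rot"]).as_matrix();T[:3,3]=s["eef_pos"]
    M=np.linalg.inv(T@np.array(c["hand_eye"]));c["R"]=M[:3,:3];c["t"]=M[:3,3];return c
E
python3 - <<'E'
from h import *
c=wrist();f=c["frame"][:,:,::-1]
cv2.imwrite("pics/w1.png",cv2.resize(f,(800,600),interpolation=cv2.INTER_CUBIC))
for p in [(406,-232,8),(368,-229.5,8),(444,-234.5,8),(507.6,-193.5,58),(456,-91.5,24)]: print(p,np.array(proj(c,p))*1.5625)
E
```

```text
(406, -232, 8) [393.97948835 263.78912585]
(368, -229.5, 8) [394.1519952  304.31180155]
(444, -234.5, 8) [393.79712419 220.95092139]
(507.6, -193.5, 58) [330.2065193  144.06778528]
(456, -91.5, 24) [221.58595071 220.38853959]
```

View pics/w1.png

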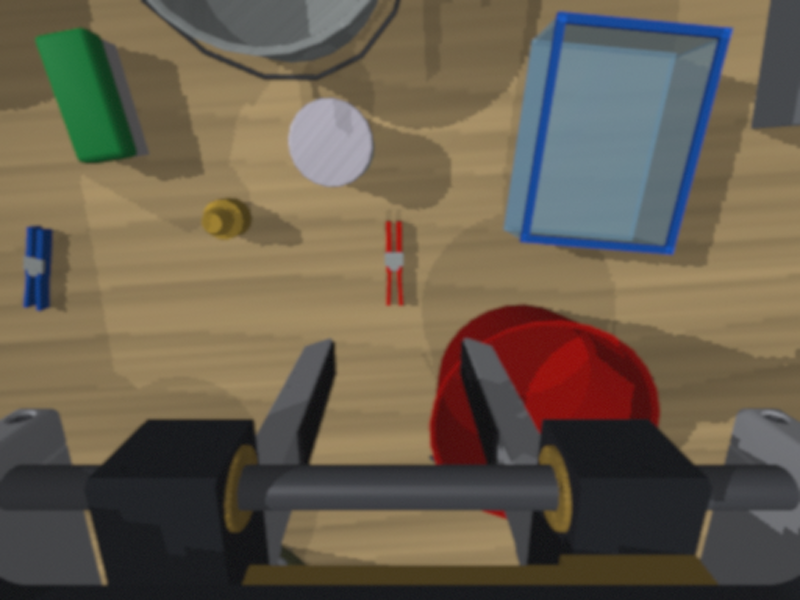

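The wrist view agrees with the predictions (peg at (395,262), jar lid (330,142); connector at (227,218) lies ~4 mm more to −y). I'll check the red pail's rim height against the gripper body.

```bash
python3 - <<'E'
from h import *
t=manip.camera("top");s=manip.camera("scene");np.set_printoptions(precision=1,suppress=True)
k=1/1.5625
for z in range(60,200,15):
    w=world(t,(635*k),(410*k),z); a=world(t,704*k,410*k,z);b=world(t,567*k,410*k,z)
    print(z,w,"diam",np.linalg.norm(a-b),"scene px",np.array(proj(s,[*w,z]))/k)
E
```

```text
60 [ 282.  -351.4] diam 198.46515727241433 scene px [157.7 326.7]
75 [ 282.7 -344.6] diam 194.75195482528895 scene px [160.5 316.7]
90 [ 283.4 -337.7] diam 191.0387523781635 scene px [163.4 306.7]
105 [ 284.1 -330.9] diam 187.32554993103807 scene px [166.3 296.5]
120 [ 284.8 -324.1] diam 183.61234748391269 scene px [169.3 286.2]
135 [ 285.5 -317.3] diam 179.89914503678722 scene px [172.2 275.8]
150 [ 286.2 -310.5] diam 176.18594258966178 scene px [175.2 265.3]
165 [ 286.9 -303.7] diam 172.47274014253637 scene px [178.2 254.8]
180 [ 287.6 -296.9] diam 168.75953769541096 scene px [181.3 244.1]
195 [ 288.3 -290. ] diam 165.04633524828554 scene px [184.4 233.3]
```

>>> {"op": "jog_arm", "data": {
  "series": [
    [0.1,0.02,-0.4,0,0,0,0.5],
    [0.1,0.02,-1,0,0,0,0.5],
    [0.1,0.02,-1,0,0,0,0.5],
    [0.1,0.02,-1,0,0,0,0.5],
    [0.1,0.02,-1,0,0,0,0.5]
  ]
}}

```text
clock: 2.35
eef_pos: [417.8, -230.9, 93.3]
eef_rot: [-3.14, 0.003, -0.066]
wrist_force: [-0.3, 0.1, 1.4]
finger_gap: 47.1
finger_force: 0.0
```

>>> {"op": "jog_arm", "data": {
  "series": [
    [0,0,-0.3,0,0,0,0.5],
    [0,0,-0.5,0,0,0,0.5],
    [0,0,-0.69,0,0,0,0.5],
    [0,0,-0.69,0,0,0,0.5],
    [0,0,-0.69,0,0,0,0.5]
  ]
}}

```text
clock: 2.77
eef_pos: [419.2, -231.5, 12.6]
eef_rot: [3.141, -0.001, -0.066]
wrist_force: [-0.1, -0.1, 0.5]
finger_gap: 47.0
finger_force: 0.0
```

>>> {"op": "jog_arm", "data": {
  "series": [
    [0,0,0,0,0,0,1],
    [0,0,0,0,0,0,1],
    [0,0,0,0,0,0,1],
    [0,0,0,0,0,0,1],
    [0,0,0,0,0,0,1],
    [0,0,0,0,0,0,1],
    [0,0,0,0,0,0,1]
  ]
}}

```text
clock: 3.35
eef_pos: [418.7, -230.8, 11.2]
eef_rot: [3.141, -0.001, -0.065]
wrist_force: [-2.3, 1.1, 6.3]
finger_gap: 15.5
finger_force: 20.0
```

>>> {"op": "jog_arm", "data": {
  "series": [
    [0,0,0.3,0,0,0,1],
    [0,0,0.6,0,0,0,1],
    [0,0,1,0,0,0,1],
    [0,0,1,0,0,0,1],
    [0,0,1,0,0,0,1]
  ]
}}

```text
clock: 3.77
eef_pos: [419.4, -231.3, 133.1]
eef_rot: [3.139, -0.004, -0.065]
wrist_force: [-0.1, -0.2, -0.3]
finger_gap: 15.9
finger_force: 20.0
```

>>> {"op": "jog_arm", "data": {
  "series": [
    [0.71,0.96,0,0,0,0,1],
    [0.71,0.96,0,0,0,0,1],
    [0.71,0.96,0,0,0,0,1],
    [0.71,0.96,0,0,0,0,1],
    [0.71,0.96,0,0,0,0,1],
    [0.71,0.96,0,0,0,0,1]
  ]
}}

```text
clock: 4.27
eef_pos: [503.2, -114.6, 128.8]
eef_rot: [-3.141, 0.003, -0.063]
wrist_force: [0.0, -0.2, -0.3]
finger_gap: 15.5
finger_force: 20.0
```

>>> {"op": "jog_arm", "data": {
  "series": [
    [0.71,0.96,0,0,0,0,1],
    [0.71,0.96,0,0,0,0,1],
    [0.71,0.96,0,0,0,0,1],
    [0.71,0.96,0,0,0,0,1],
    [0.71,0.96,0,0,0,0,1],
    [0.71,0.96,0,0,0,0,1]
  ]
}}

```text
clock: 4.77
eef_pos: [588.2, -0.8, 129.3]
eef_rot: [3.141, 0.002, -0.065]
wrist_force: [-1.5, -0.3, -0.3]
finger_gap: 15.6
finger_force: 20.0
```

>>> {"op": "jog_arm", "data": {
  "series": [
    [0.71,0.96,0,0,0,0,1],
    [0.71,0.96,0,0,0,0,1],
    [0.71,0.96,0,0,0,0,1],
    [0.71,0.96,0,0,0,0,1],
    [0.71,0.96,0,0,0,0,1],
    [0.71,0.96,0,0,0,0,1],
    [0.71,0.96,0,0,0,0,1]
  ]
}}

```text
clock: 5.35
eef_pos: [673.4, 112.7, 130.3]
eef_rot: [3.141, 0.001, -0.067]
wrist_force: [-0.7, -0.5, -0.1]
finger_gap: 15.6
finger_force: 20.0
```

>>> {"op": "jog_arm", "data": {
  "series": [
    [0,0,-0.3,0,0,0,1],
    [0,0,-0.6,0,0,0,1],
    [0,0,-0.87,0,0,0,1],
    [0,0,-0.87,0,0,0,1],
    [0,0,-0.87,0,0,0,1],
    [0,0,-0.87,0,0,0,0.6],
    [0,0,-0.87,0,0,0,0.6],
    [0,0,-0.87,0,0,0,0.6]
  ]
}}

```text
clock: 6.02
eef_pos: [675.0, 114.8, 28.8]
eef_rot: [-3.141, -0.003, -0.066]
wrist_force: [-0.1, -0.4, -0.1]
finger_gap: 32.7
finger_force: 0.0
```

>>> {"op": "jog_arm", "data": {
  "series": [
    [0,0,0,0,0,0,0.6],
    [0,0,0.4,0,0,0,0.6],
    [0,0,0.8,0,0,0,0.6],
    [0,0,0.87,0,0,0,0.5],
    [0,0,0.87,0,0,0,0.5]
  ]
}}

```text
clock: 6.43
eef_pos: [676.2, 115.3, 137.8]
eef_rot: [-3.14, -0.01, -0.065]
wrist_force: [-0.1, 0.7, 0.9]
finger_gap: 45.9
finger_force: 0.0
```

>>> {"op": "jog_arm", "data": {
  "series": [
    [-1,-0.1,0,0,0,-0.09,0.5],
    [-1,-0.1,0,0,0,-0.09,0.5],
    [-1,-0.1,0,0,0,-0.09,0.5],
    [-1,-0.1,0,0,0,-0.09,0.5],
    [-1,-0.1,0,0,0,-0.09,0.5],
    [-1,-0.1,0,0,0,-0.09,0.5]
  ]
}}

```text
clock: 6.93
eef_pos: [555.0, 103.0, 131.4]
eef_rot: [-3.141, -0.002, -0.207]
wrist_force: [-0.3, 0.8, 0.3]
finger_gap: 47.1
finger_force: 0.0
```

>>> {"op": "jog_arm", "data": {
  "series": [
    [-1,-0.1,0,0,0,-0.09,0.5],
    [-1,-0.1,0,0,0,-0.09,0.5],
    [-1,-0.1,0,0,0,-0.09,0.5],
    [-1,-0.1,0,0,0,-0.09,0.5],
    [-1,-0.1,0,0,0,-0.09,0.5],
    [-1,-0.1,0,0,0,-0.09,0.5],
    [-1,-0.1,0,0,0,-0.09,0.5]
  ]
}}

```text
clock: 7.52
eef_pos: [435.7, 91.1, 130.9]
eef_rot: [-3.141, -0.001, -0.348]
wrist_force: [0.6, 0.3, -0.4]
finger_gap: 46.9
finger_force: 0.0
```

>>> {"op": "jog_arm", "data": {
  "series": [
    [-0.1,-0.03,-0.3,0,0,0,0.5],
    [-0.1,-0.03,-0.6,0,0,0,0.5],
    [-0.1,-0.03,-0.85,0,0,0,0.5],
    [-0.1,-0.03,-1,0,0,0,0.5],
    [-0.1,-0.03,-1,0,0,0,0.5],
    [-0.1,-0.03,-1,0,0,0,0.5]
  ]
}}

```text
clock: 8.02
eef_pos: [423.0, 87.4, 9.8]
eef_rot: [3.141, 0.001, -0.348]
wrist_force: [-0.1, -0.6, -0.1]
finger_gap: 47.1
finger_force: 0.0
```

>>> {"op": "jog_arm", "data": {
  "series": [
    [0,0,0,0,0,0,1],
    [0,0,0,0,0,0,1],
    [0,0,0,0,0,0,1],
    [0,0,0,0,0,0,1],
    [0,0,0,0,0,0,1],
    [0,0,0,0,0,0,1]
  ]
}}

```text
clock: 8.52
eef_pos: [422.1, 87.4, 10.7]
eef_rot: [-3.141, -0.0, -0.348]
wrist_force: [0.5, 0.0, -0.0]
finger_gap: 15.6
finger_force: 20.0
```

>>> {"op": "jog_arm", "data": {
  "series": [
    [0,0,0.3,0,0,0,1],
    [0,0,0.6,0,0,0,1],
    [0,0,1,0,0,0,1],
    [0,0,1,0,0,0,1],
    [0,0,1,0,0,0,1],
    [0,0,1,0,0,0,1]
  ]
}}

```text
clock: 9.02
eef_pos: [421.8, 87.3, 130.1]
eef_rot: [3.142, -0.0, -0.348]
wrist_force: [0.5, 0.0, -0.2]
finger_gap: 15.4
finger_force: 20.0
```

>>> {"op": "jog_arm", "data": {
  "series": [
    [1,0.3,0,0,0,0.09,1],
    [1,0.3,0,0,0,0.09,1],
    [1,0.3,0,0,0,0.09,1],
    [1,0.3,0,0,0,0.09,1],
    [1,0.3,0,0,0,0.09,1],
    [1,0.3,0,0,0,0.09,1]
  ]
}}

```text
clock: 9.52
eef_pos: [540.7, 123.1, 128.5]
eef_rot: [3.14, 0.004, -0.207]
wrist_force: [-1.0, -0.4, -0.1]
finger_gap: 15.8
finger_force: 20.0
```

>>> {"op": "jog_arm", "data": {
  "series": [
    [1,0.3,0,0,0,0.09,1],
    [1,0.3,0,0,0,0.09,1],
    [1,0.3,0,0,0,0.09,1],
    [1,0.3,0,0,0,0.09,1],
    [1,0.3,0,0,0,0.09,1],
    [1,0.3,0,0,0,0.09,1]
  ]
}}

```text
clock: 10.02
eef_pos: [660.6, 158.9, 130.1]
eef_rot: [3.141, 0.002, -0.066]
wrist_force: [-1.5, -0.6, -0.7]
finger_gap: 15.7
finger_force: 20.0
```

>>> {"op": "jog_arm", "data": {
  "series": [
    [0,0,-0.3,0,0,0,1],
    [0,0,-0.6,0,0,0,1],
    [0,0,-0.85,0,0,0,1],
    [0,0,-0.85,0,0,0,1],
    [0,0,-0.85,0,0,0,1],
    [0,0,-0.85,0,0,0,0.6],
    [0,0,-0.85,0,0,0,0.6],
    [0,0,-0.85,0,0,0,0.6]
  ]
}}

```text
clock: 10.68
eef_pos: [662.9, 159.5, 31.2]
eef_rot: [-3.141, -0.003, -0.065]
wrist_force: [0.2, -0.2, 0.3]
finger_gap: 32.3
finger_force: 0.0
```

>>> {"op": "jog_arm", "data": {
  "series": [
    [0,0,0,0,0,0,0.6],
    [0,0,0.4,0,0,0,0.6],
    [0,0,0.8,0,0,0,0.6],
    [0,0,0.85,0,0,0,0],
    [0,0,0.85,0,0,0,0]
  ]
}}

```text
clock: 11.1
eef_pos: [664.1, 159.8, 137.3]
eef_rot: [-3.139, -0.009, -0.065]
wrist_force: [0.8, 0.4, 1.0]
finger_gap: 47.2
finger_force: 0.0
```

>>> {"op": "jog_arm", "data": {
  "series": [
    [-0.46,-0.71,0,0,0,0.05,0],
    [-0.46,-0.71,0,0,0,0.05,0],
    [-0.46,-0.71,0,0,0,0.05,0],
    [-0.46,-0.71,0,0,0,0.05,0],
    [-0.46,-0.71,0,0,0,0.05,0]
  ]
}}

```text
clock: 11.52
eef_pos: [606.7, 73.7, 130.8]
eef_rot: [-3.141, -0.0, 0.012]
wrist_force: [-0.0, 0.7, 0.2]
finger_gap: 80.9
finger_force: 0.0
```

>>> {"op": "jog_arm", "data": {
  "series": [
    [-0.46,-0.71,0,0,0,0.05,0],
    [-0.46,-0.71,0,0,0,0.05,0],
    [-0.46,-0.71,0,0,0,0.05,0],
    [-0.46,-0.71,0,0,0,0.05,0],
    [-0.46,-0.71,0,0,0,0.05,0],
    [-0.46,-0.71,0,0,0,0.05,0]
  ]
}}

```text
clock: 12.02
eef_pos: [552.5, -10.0, 130.6]
eef_rot: [-3.141, -0.0, 0.093]
wrist_force: [-0.1, 0.4, -0.9]
finger_gap: 94.3
finger_force: 0.0
```

>>> {"op": "jog_arm", "data": {
  "series": [
    [0,0,-0.3,0,0,0,0.1],
    [0,0,-0.6,0,0,0,0.1],
    [0,0,-0.86,0,0,0,0.1],
    [0,0,-0.86,0,0,0,0.1],
    [0,0,-0.86,0,0,0,0.1]
  ],
  "grip_force": 25
}}

```text
clock: 12.43
eef_pos: [551.6, -10.0, 26.8]
eef_rot: [-3.141, 0.002, 0.093]
wrist_force: [-0.0, -0.5, 0.8]
finger_gap: 84.8
finger_force: 0.0
```

>>> {"op": "jog_arm", "data": {
  "series": [
    [0,0,0,0,0,0,1],
    [0,0,0,0,0,0,1],
    [0,0,0,0,0,0,1],
    [0,0,0,0,0,0,1],
    [0,0,0,0,0,0,1],
    [0,0,0,0,0,0,1],
    [0,0,0,0,0,0,1]
  ]
}}

```text
clock: 13.02
eef_pos: [551.7, -11.1, 27.7]
eef_rot: [3.142, -0.0, 0.092]
wrist_force: [0.5, -0.5, 0.8]
finger_gap: 41.3
finger_force: 0.2
```

>>> {"op": "jog_arm", "data": {
  "series": [
    [0,0,0.3,0,0,0,1],
    [0,0,0.6,0,0,0,1],
    [0,0,0.95,0,0,0,1],
    [0,0,0.95,0,0,0,1],
    [0,0,0.95,0,0,0,1],
    [0,0,0.95,0,0,0,1]
  ]
}}

```text
clock: 13.52
eef_pos: [551.2, -11.1, 140.7]
eef_rot: [-3.141, 0.001, 0.092]
wrist_force: [0.4, -1.5, -0.8]
finger_gap: 40.0
finger_force: 25.0
```

>>> {"op": "jog_arm", "data": {
  "series": [
    [-0.117,-0.81,0,0,0,-0.039,1],
    [-0.117,-0.81,0,0,0,-0.039,1],
    [-0.117,-0.81,0,0,0,-0.039,1],
    [-0.117,-0.81,0,0,0,-0.039,1]
  ]
}}

```text
clock: 13.85
eef_pos: [536.3, -111.0, 139.5]
eef_rot: [-3.141, 0.003, 0.027]
wrist_force: [0.8, 0.2, -1.7]
finger_gap: 39.6
finger_force: 25.0
```

>>> {"op": "jog_arm", "data": {
  "series": [
    [-0.117,-0.81,0,0,0,-0.039,1],
    [-0.117,-0.81,0,0,0,-0.039,1],
    [-0.117,-0.81,0,0,0,-0.039,1],
    [-0.117,-0.81,0,0,0,-0.039,1]
  ]
}}

```text
clock: 14.18
eef_pos: [522.6, -207.4, 139.8]
eef_rot: [-3.141, 0.002, -0.034]
wrist_force: [-0.4, 0.1, -1.1]
finger_gap: 39.7
finger_force: 25.0
```

>>> {"op": "jog_arm", "data": {
  "series": [
    [-0.117,-0.81,0,0,0,-0.039,1],
    [-0.117,-0.81,0,0,0,-0.039,1],
    [-0.117,-0.81,0,0,0,-0.039,1],
    [-0.117,-0.81,0,0,0,-0.039,1]
  ]
}}

```text
clock: 14.52
eef_pos: [508.9, -304.0, 140.0]
eef_rot: [-3.141, 0.002, -0.094]
wrist_force: [-0.5, 0.3, -0.7]
finger_gap: 39.5
finger_force: 25.0
```

>>> {"op": "jog_arm", "data": {
  "series": [
    [-0.117,-0.81,0,0,0,-0.039,1],
    [-0.117,-0.81,0,0,0,-0.039,1],
    [-0.117,-0.81,0,0,0,-0.039,1],
    [-0.117,-0.81,0,0,0,-0.039,1],
    [-0.117,-0.81,0,0,0,-0.039,1],
    [-0.117,-0.81,0,0,0,-0.039,1]
  ]
}}

```text
clock: 15.02
eef_pos: [496.2, -397.8, 140.9]
eef_rot: [-3.141, 0.001, -0.152]
wrist_force: [0.5, -0.1, -0.3]
finger_gap: 39.6
finger_force: 25.0
```

```bash
python3 - <<'E'
from h import *
f=manip.camera("top")["frame"][:,:,::-1]
g=manip.camera("wrist")["frame"][:,:,::-1]
cv2.imwrite("pics/a1.png",cv2.resize(np.hstack([f,g]),(800,300),interpolation=cv2.INTER_AREA))
E
```

```text
(no output)
```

View pics/a1.png

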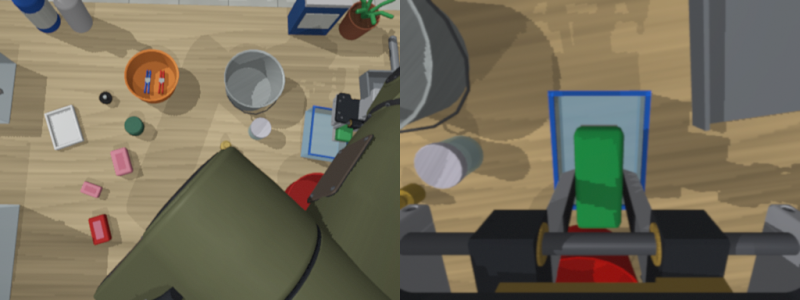

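The combined picture shows both pegs in the tub (150,82) and the brush held level, aligned over the bin (597,165). Lowering it.

>>> {"op": "jog_arm", "data": {
  "series": [
    [0,0,-0.3,0,0,0,1],
    [0,0,-0.6,0,0,0,1],
    [0,0,-0.8,0,0,0,1],
    [0,0,-0.89,0,0,0,1],
    [0,0,-0.9,0,0,0,1],
    [0,0,-0.9,0,0,0,1]
  ]
}}

```text
clock: 15.62
eef_pos: [496.0, -399.2, 33.8]
eef_rot: [3.142, -0.0, -0.152]
wrist_force: [-0.7, 0.1, -0.4]
finger_gap: 39.6
finger_force: 25.0
```

>>> {"op": "jog_arm", "data": {
  "series": [
    [0,0,0,0,0,0,0.36],
    [0,0,0,0,0,0,0.36],
    [0,0,0,0,0,0,0.36],
    [0,0,0,0,0,0,0.36]
  ]
}}

```text
clock: 15.95
eef_pos: [495.7, -400.0, 34.1]
eef_rot: [3.141, -0.001, -0.153]
wrist_force: [0.3, 0.1, -0.5]
finger_gap: 59.5
finger_force: 0.0
```

>>> {"op": "jog_arm", "data": {
  "series": [
    [0,0,0.3,0,0,0,0.36],
    [0,0,0.6,0,0,0,0.36],
    [0,0,0.9,0,0,0,0.36],
    [0,0,0.9,0,0,0,0.36],
    [0,0,0.9,0,0,0,0.36],
    [0,0,0.9,0,0,0,0.36]
  ]
}}

```text
clock: 16.45
eef_pos: [495.2, -399.6, 140.8]
eef_rot: [-3.141, 0.001, -0.153]
wrist_force: [-1.4, 0.4, -0.6]
finger_gap: 60.0
finger_force: 0.0
```

>>> {"op": "jog_arm", "data": {
  "series": [
    [-0.106,0.85,0,0,0,0,0.2],
    [-0.106,0.85,0,0,0,0,0.2],
    [-0.106,0.85,0,0,0,0,0.2],
    [-0.106,0.85,0,0,0,0,0.2]
  ]
}}

```text
clock: 16.78
eef_pos: [482.0, -294.2, 140.0]
eef_rot: [-3.14, 0.003, -0.151]
wrist_force: [0.3, -0.5, -0.1]
finger_gap: 75.0
finger_force: 0.0
```

>>> {"op": "jog_arm", "data": {
  "series": [
    [-0.106,0.85,0,0,0,0,0.2],
    [-0.106,0.85,0,0,0,0,0.2],
    [-0.106,0.85,0,0,0,0,0.2],
    [-0.106,0.85,0,0,0,0,0.2]
  ]
}}

```text
clock: 17.12
eef_pos: [469.4, -193.0, 140.4]
eef_rot: [-3.141, 0.002, -0.151]
wrist_force: [-0.2, 0.2, 0.2]
finger_gap: 75.0
finger_force: 0.0
```

>>> {"op": "jog_arm", "data": {
  "series": [
    [-0.106,0.85,0,0,0,0,0.2],
    [-0.106,0.85,0,0,0,0,0.2],
    [-0.106,0.85,0,0,0,0,0.2],
    [-0.106,0.85,0,0,0,0,0.2],
    [-0.106,0.85,0,0,0,0,0.2],
    [-0.106,0.85,0,0,0,0,0.2]
  ]
}}

```text
clock: 17.62
eef_pos: [457.5, -94.9, 141.0]
eef_rot: [3.141, 0.001, -0.154]
wrist_force: [-0.3, -1.3, -0.7]
finger_gap: 75.0
finger_force: 0.0
```

```bash
python3 - <<'E'
from h import *
c=wrist();f=c["frame"][:,:,::-1]
cv2.imwrite("pics/w2.png",cv2.resize(f,(800,600),interpolation=cv2.INTER_CUBIC))
for p in [(457,-94,0),(457,-94,24),(457,-94,46)]: print(p,np.array(proj(c,p))*1.5625)
t=manip.camera("top")["frame"][:,:,::-1]
cv2.imwrite("pics/a2.png",cv2.resize(t[100:230,330:460],(520,520),interpolation=cv2.INTER_CUBIC))
E
```

```text
(457, -94, 0) [395.8482442  283.10993212]
(457, -94, 24) [395.71503401 291.88237888]
(457, -94, 46) [395.57363036 301.19439974]
```

View pics/w2.png

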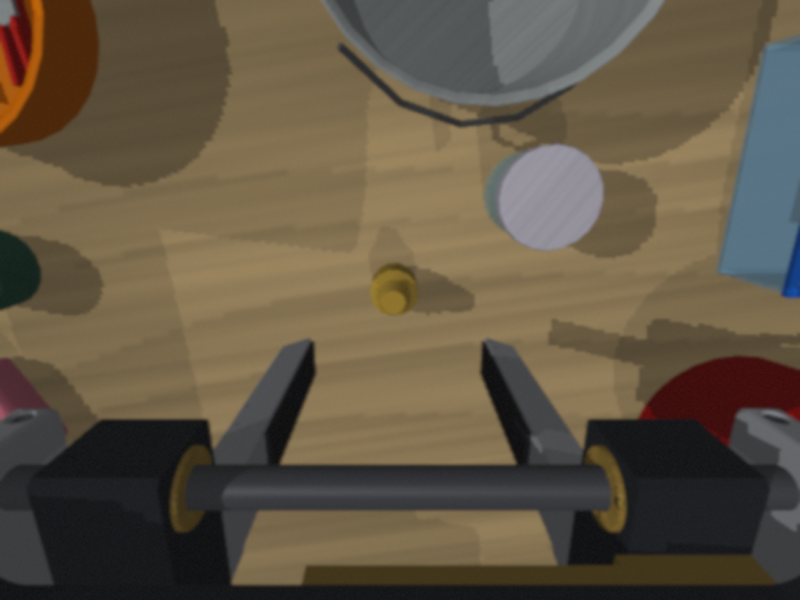

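Connector at (393,289), predicted (396,292): good to 2–3 mm. Descend and grip.

>>> {"op": "jog_arm", "data": {
  "series": [
    [0,0,-0.3,0,0,0,0.2],
    [0,0,-0.6,0,0,0,0.2],
    [0,0,-0.85,0,0,0,0.2],
    [0,0,-1,0,0,0,0.2],
    [0,0,-1,0,0,0,0.2]
  ],
  "grip_force": 25
}}

```text
clock: 18.13
eef_pos: [455.3, -94.2, 18.0]
eef_rot: [-3.141, 0.006, -0.155]
wrist_force: [0.1, -0.1, -0.4]
finger_gap: 75.6
finger_force: 0.0
```

>>> {"op": "jog_arm", "data": {
  "series": [
    [0,0,-0.08,0,0,0,0.2],
    [0,0,-0.08,0,0,0,1],
    [0,0,-0.08,0,0,0,1],
    [0,0,-0.08,0,0,0,1],
    [0,0,-0.08,0,0,0,1],
    [0,0,-0.08,0,0,0,1],
    [0,0,-0.08,0,0,0,1],
    [0,0,-0.08,0,0,0,1]
  ]
}}

```text
clock: 18.8
eef_pos: [457.5, -93.9, 12.2]
eef_rot: [-3.142, -0.001, -0.153]
wrist_force: [-0.6, 0.3, 4.0]
finger_gap: 32.9
finger_force: 25.0
```

>>> {"op": "jog_arm", "data": {
  "series": [
    [0,0,0,0,0,0,1],
    [0,0,0.3,0,0,0,1],
    [0,0,0.6,0,0,0,1],
    [0,0,1,0,0,0,1],
    [0,0,1,0,0,0,1],
    [0,0,1,0,0,0,1]
  ]
}}

```text
clock: 19.3
eef_pos: [458.4, -94.1, 134.2]
eef_rot: [3.141, -0.005, -0.153]
wrist_force: [0.5, 0.5, -1.5]
finger_gap: 32.9
finger_force: 25.0
```

View pics/a2.png

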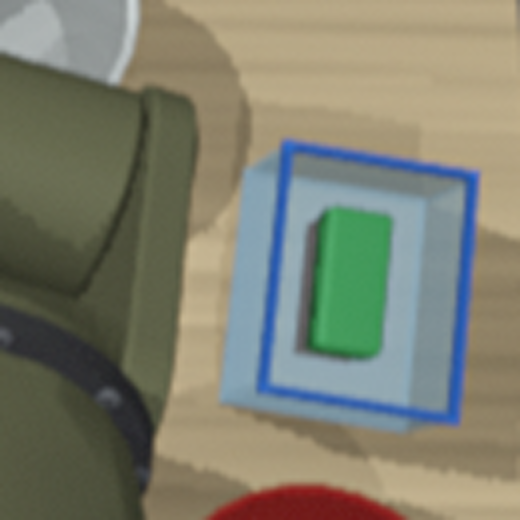

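The brush stands level in the bin (350,283). The connector is gripped; on to the pail.

>>> {"op": "jog_arm", "data": {
  "series": [
    [0.79,-0.315,0,0,0,0,1],
    [0.79,-0.315,0,0,0,0,1],
    [0.79,-0.315,0,0,0,0,1],
    [0.79,-0.315,0,0,0,0,1],
    [0.79,-0.315,0,0,0,0,1]
  ]
}}

```text
clock: 19.72
eef_pos: [551.4, -131.6, 129.2]
eef_rot: [-3.141, 0.004, -0.154]
wrist_force: [-0.5, 0.2, -1.0]
finger_gap: 33.0
finger_force: 25.0
```

>>> {"op": "jog_arm", "data": {
  "series": [
    [0.79,-0.315,0,0,0,0,1],
    [0.79,-0.315,0,0,0,0,1],
    [0.79,-0.315,0,0,0,0,1],
    [0.79,-0.315,0,0,0,0,1],
    [0.79,-0.315,0,0,0,0,1],
    [0.79,-0.315,0,0,0,0,1]
  ]
}}

```text
clock: 20.22
eef_pos: [645.7, -168.8, 131.0]
eef_rot: [-3.141, 0.002, -0.153]
wrist_force: [0.4, 0.4, -0.8]
finger_gap: 33.1
finger_force: 25.0
```

>>> {"op": "jog_arm", "data": {
  "series": [
    [0,0,-0.3,0,0,0,1],
    [0,0,-0.6,0,0,0,1],
    [0,0,-0.8,0,0,0,1],
    [0,0,-0.93,0,0,0,1],
    [0,0,-0.93,0,0,0,1],
    [0,0,-0.93,0,0,0,1]
  ]
}}

```text
clock: 20.72
eef_pos: [646.2, -169.0, 20.6]
eef_rot: [-3.141, 0.001, -0.153]
wrist_force: [0.1, -0.1, -0.2]
finger_gap: 32.9
finger_force: 25.0
```

>>> {"op": "jog_arm", "data": {
  "series": [
    [0,0,0,0,0,0,0.3],
    [0,0,0,0,0,0,0.3],
    [0,0,0,0,0,0,0.3],
    [0,0,0,0,0,0,0.3]
  ]
}}

```text
clock: 21.05
eef_pos: [647.2, -169.5, 21.2]
eef_rot: [3.141, -0.001, -0.153]
wrist_force: [-0.5, -0.9, 0.3]
finger_gap: 56.1
finger_force: 0.0
```

>>> {"op": "jog_arm", "data": {
  "series": [
    [0,0,0.3,0,0,0,0.3],
    [0,0,0.6,0,0,0,0.3],
    [0,0,1,0,0,0,0.3],
    [0,0,1,0,0,0,0],
    [0,0,1,0,0,0,0],
    [0,0,1,0,0,0,0]
  ]
}}

```text
clock: 21.55
eef_pos: [646.7, -169.4, 139.9]
eef_rot: [-3.142, 0.0, -0.153]
wrist_force: [-0.9, 0.8, -0.9]
finger_gap: 82.5
finger_force: 0.0
```

>>> {"op": "jog_arm", "data": {
  "series": [
    [-0.508,0.82,0,0,0,0.073,0],
    [-0.508,0.82,0,0,0,0.073,0],
    [-0.508,0.82,0,0,0,0.073,0],
    [-0.508,0.82,0,0,0,0.073,0],
    [-0.508,0.82,0,0,0,0.073,0]
  ]
}}

```text
clock: 21.97
eef_pos: [585.0, -69.9, 138.9]
eef_rot: [-3.141, 0.002, -0.037]
wrist_force: [0.1, -0.8, 0.2]
finger_gap: 94.0
finger_force: 0.0
```

>>> {"op": "jog_arm", "data": {
  "series": [
    [-0.508,0.82,0,0,0,0.073,0],
    [-0.508,0.82,0,0,0,0.073,0],
    [-0.508,0.82,0,0,0,0.073,0],
    [-0.508,0.82,0,0,0,0.073,0],
    [-0.508,0.82,0,0,0,0.073,0]
  ]
}}

```text
clock: 22.38
eef_pos: [525.0, 27.5, 139.6]
eef_rot: [3.142, 0.001, 0.077]
wrist_force: [0.6, -0.0, 1.0]
finger_gap: 93.9
finger_force: 0.0
```

>>> {"op": "jog_arm", "data": {
  "series": [
    [-0.508,0.82,0,0,0,0.073,0],
    [-0.508,0.82,0,0,0,0.073,0],
    [-0.508,0.82,0,0,0,0.073,0],
    [-0.508,0.82,0,0,0,0.073,0],
    [-0.508,0.82,0,0,0,0.073,0]
  ]
}}

```text
clock: 22.8
eef_pos: [464.6, 125.6, 139.9]
eef_rot: [3.141, 0.0, 0.192]
wrist_force: [-0.1, -0.7, -0.3]
finger_gap: 94.0
finger_force: 0.0
```

>>> {"op": "jog_arm", "data": {
  "series": [
    [-0.508,0.82,0,0,0,0.073,0],
    [-0.508,0.82,0,0,0,0.073,0],
    [-0.508,0.82,0,0,0,0.073,0],
    [-0.508,0.82,0,0,0,0.073,0],
    [-0.508,0.82,0,0,0,0.073,0],
    [-0.508,0.82,0,0,0,0.073,0]
  ]
}}

```text
clock: 23.3
eef_pos: [404.4, 223.0, 140.0]
eef_rot: [3.141, 0.0, 0.304]
wrist_force: [0.4, 0.3, 0.0]
finger_gap: 94.2
finger_force: 0.0
```

```bash
python3 - <<'E'
from h import *
c=wrist();f=c["frame"][:,:,::-1]
cv2.imwrite("pics/w3.png",cv2.resize(f,(800,600),interpolation=cv2.INTER_CUBIC))
R=cv2.boxPoints(((403,224.8),(80,50),17.43))
print(np.array([proj(c,(*p,26)) for p in R])*1.5625)
D=cv2.boxPoints(((509.5,412.2),(122,90),21.4))
print(np.array([proj(c,(*p,14)) for p in D])*1.5625)
E
```

```text
[[359.19512763 346.57528263]
 [428.7654691  346.56507691]
 [431.19963326 235.42217584]
 [356.17960119 235.43692867]]
[[108.7010131  151.21787335]
 [244.13405192 141.15197433]
 [208.21872667 -83.30089372]
 [ 54.45839002 -70.26155285]]
```

View pics/w3.png

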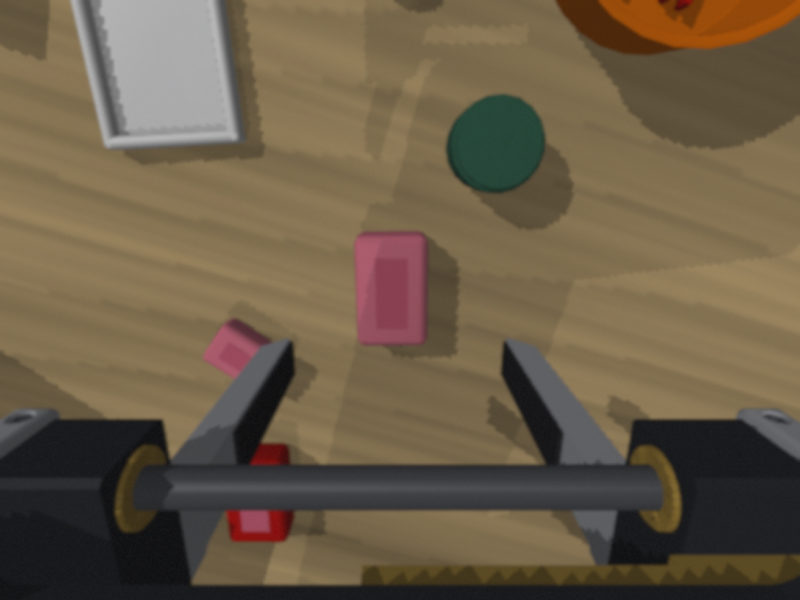

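Soap box spans (357–428, 233–344), matching the prediction, and the dish's near corners (108,147),(241,141) match too. Grip the soap and lift a little.

>>> {"op": "jog_arm", "data": {
  "series": [
    [0,0.01,-0.3,0,0,0,0.1],
    [0,0.01,-0.6,0,0,0,0.1],
    [0,0.01,-0.85,0,0,0,0.1],
    [0,0.01,-1,0,0,0,0.1],
    [0,0.01,-1,0,0,0,0.1],
    [0,0.01,-1,0,0,0,0.1]
  ],
  "grip_force": 20
}}

```text
clock: 23.85
eef_pos: [403.7, 224.3, 20.1]
eef_rot: [3.141, 0.001, 0.304]
wrist_force: [0.8, -0.6, -0.1]
finger_gap: 84.7
finger_force: 0.0
```

>>> {"op": "jog_arm", "data": {
  "series": [
    [0,0,0,0,0,0,1],
    [0,0,0,0,0,0,1],
    [0,0,0,0,0,0,1],
    [0,0,0,0,0,0,1],
    [0,0,0,0,0,0,1],
    [0,0,0,0,0,0,1],
    [0,0,0,0,0,0,1]
  ]
}}

```text
clock: 24.43
eef_pos: [403.3, 225.5, 20.7]
eef_rot: [-3.141, -0.001, 0.305]
wrist_force: [-1.8, -1.0, 6.2]
finger_gap: 49.7
finger_force: 20.0
```

>>> {"op": "jog_arm", "data": {
  "series": [
    [0,0,0.1,0,0,0,1],
    [0,0,0.2,0,0,0,1],
    [0,0,0.3,0,0,0,1],
    [0,0,0.3,0,0,0,1],
    [0,0,0.3,0,0,0,1]
  ]
}}

```text
clock: 24.85
eef_pos: [403.1, 225.4, 56.2]
eef_rot: [-3.142, -0.001, 0.305]
wrist_force: [0.2, -0.5, -1.3]
finger_gap: 49.8
finger_force: 20.0
```

>>> {"op": "jog_arm", "data": {
  "series": [
    [0.2,0.35,0,0,0,0.022,1],
    [0.439,0.778,0,0,0,0.022,1],
    [0.439,0.778,0,0,0,0.022,1],
    [0.439,0.778,0,0,0,0.022,1],
    [0.439,0.778,0,0,0,0.022,1]
  ]
}}

```text
clock: 25.27
eef_pos: [455.2, 319.0, 54.6]
eef_rot: [3.141, 0.002, 0.341]
wrist_force: [-0.4, -0.7, -1.7]
finger_gap: 49.9
finger_force: 20.0
```

>>> {"op": "jog_arm", "data": {
  "series": [
    [0.2,0.35,0,0,0,0.022,1],
    [0.4,0.7,0,0,0,0.022,1],
    [0.439,0.778,0,0,0,0.022,1],
    [0.439,0.778,0,0,0,0.022,1],
    [0.439,0.778,0,0,0,0.022,1],
    [0.439,0.778,0,0,0,0.022,1]
  ]
}}

```text
clock: 25.77
eef_pos: [507.7, 410.7, 55.3]
eef_rot: [3.141, 0.002, 0.374]
wrist_force: [-0.5, -0.9, -1.5]
finger_gap: 49.9
finger_force: 20.0
```

```bash
python3 - <<'E'
from h import *
c=wrist();f=c["frame"][:,:,::-1];t=manip.camera("top")["frame"][:,:,::-1]
g=cv2.resize(t[60:210,40:190],(400,400),interpolation=cv2.INTER_CUBIC)
h=cv2.resize(t[60:210,275:425],(400,400),interpolation=cv2.INTER_CUBIC)
cv2.imwrite("pics/w4.png",np.vstack([np.hstack([g,h])]))
E
```

```text
(no output)
```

View pics/w4.png

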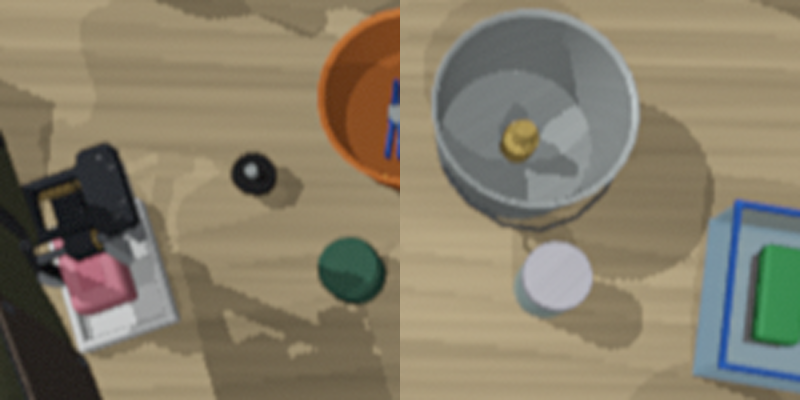

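The connector stands in the pail (520,140), the jar is untouched, and the soap is above the dish. Lowering the soap.

>>> {"op": "jog_arm", "data": {
  "series": [
    [0,0,-0.06,0,0,0,1],
    [0,0,-0.12,0,0,0,1],
    [0,0,-0.17,0,0,0,1],
    [0,0,-0.21,0,0,0,1],
    [0,0,-0.23,0,0,0,1],
    [0,0,-0.24,0,0,0,1],
    [0,0,-0.24,0,0,0,1],
    [0,0,-0.24,0,0,0,1]
  ]
}}

```text
clock: 26.53
eef_pos: [508.5, 412.1, 27.6]
eef_rot: [-3.142, -0.0, 0.375]
wrist_force: [0.3, -0.4, -1.0]
finger_gap: 49.6
finger_force: 20.0
```

>>> {"op": "jog_arm", "data": {
  "series": [
    [0,0,-0.005,0,0,0,1],
    [0,0,-0.01,0,0,0,1],
    [0,0,-0.01,0,0,0,1],
    [0,0,-0.01,0,0,0,0.2],
    [0,0,-0.01,0,0,0,0.2],
    [0,0,-0.01,0,0,0,0.2],
    [0,0,-0.01,0,0,0,0.2],
    [0,0,-0.01,0,0,0,0.2]
  ]
}}

```text
clock: 27.2
eef_pos: [508.4, 412.0, 26.2]
eef_rot: [-3.142, 0.0, 0.374]
wrist_force: [-0.8, 0.2, -0.2]
finger_gap: 74.4
finger_force: 0.0
```

>>> {"op": "jog_arm", "data": {
  "series": [
    [0,0,0.2,0,0,0,0.2],
    [0,0,0.5,0,0,0,0.2],
    [0,0,0.9,0,0,0,0.2],
    [0,0,1,0,0,0,0.2],
    [-0.5,0,1,0,0,0,0.2],
    [-1,0,1,0,0,0,0.2],
    [-1,0,1,0,0,0,0.2],
    [-1,0,1,0,0,0,0.2]
  ]
}}

```text
clock: 27.87
eef_pos: [383.4, 412.1, 146.4]
eef_rot: [-3.142, 0.002, 0.377]
wrist_force: [0.9, 0.4, 0.0]
finger_gap: 75.2
finger_force: 0.0
```

>>> {"op": "jog_arm", "data": {
  "series": [
    [0,-0.5,0.4,0,0,0,0.2],
    [0,-1,0.4,0,0,0,0.2],
    [0,-1,0.4,0,0,0,0.2],
    [0,-1,0.4,0,0,0,0.2],
    [0,-1,0.4,0,0,0,0.2]
  ]
}}

```text
clock: 28.28
eef_pos: [389.1, 290.7, 195.4]
eef_rot: [-3.141, -0.002, 0.372]
wrist_force: [0.6, 0.1, 0.2]
finger_gap: 75.0
finger_force: 0.0
```

```bash
python3 - <<'E'
from h import *
w=wrist();f=w["frame"][:,:,::-1];c=manip.camera("top");t=c["frame"]
g=cv2.resize(t[40:240,40:240,::-1],(400,400),interpolation=cv2.INTER_CUBIC)
s=cv2.resize(manip.camera("scene")["frame"][:,:,::-1],(400,300))
cv2.imwrite("pics/w5.png",np.hstack([g,cv2.copyMakeBorder(s,0,100,0,0,0)]))
m=cv2.inRange(cv2.cvtColor(t,cv2.COLOR_RGB2HSV),np.array((160,70,80)),np.array((180,255,255)))
cn=max((q for q in cv2.findContours(m[130:200,50:112],0,1,offset=(50,130))[0]),key=len)
print(cv2.minAreaRect(np.array([world(c,u,v,31) for u,v in cn[:,0]],np.float32)))
E
```

```text
((514.1988525390625, 410.008544921875), (69.95055389404297, 52.92068862915039), 21.101531982421875)
```

View pics/w5.png

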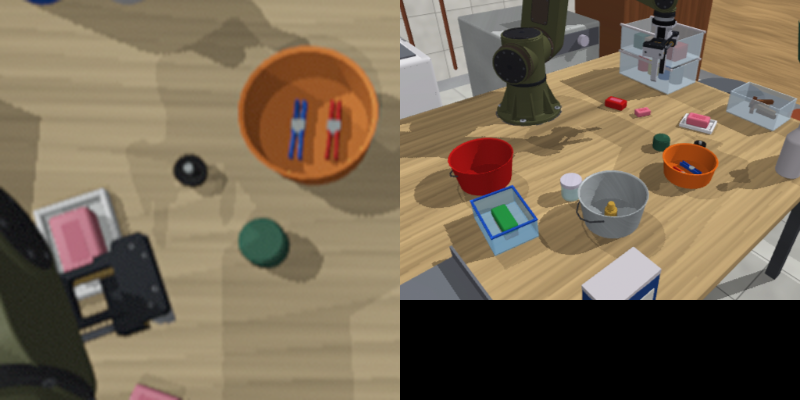

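All pieces are in place: pegs in the tub (298,130),(333,130), brush in the bin, connector in the pail, soap flat and aligned in the dish, jar standing. The soap's far edge puts its centre about at the dish centre.

```bash
python3 -c "
from cell import manip
print(manip.sign_off())"
```

```text
the job is handed in; nothing more can be done
None
```

The job is handed in at about 28 s of the 144 s allowed. The last pictures show both pegs in the tub, the brush bristles-down in the bin, the connector standing in the pail, the soap flat and lengthwise in the dish and the jar where it was; the hand-in gave no verdict.

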